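# Bring the red spool under the thread guide

### The arm

A 7-joint arm with a two-finger parallel gripper is mounted at the origin on a cart in front of the work surface, level with it; the furniture and walls round the work are solid. World frame = base frame: x ahead of the robot, y to its left, z up, the work surface at z = 0. Lengths are in m, angles in rad, forces in N, time in s.
With the tool pointing down it reaches from about 0.4 to 0.9 m from the base axis. Payload 5.5 kg.
Tool frame: the origin (TCP) lies at the very end of the fingers, on their centre line; the grasp point (between the pads) lies 19 mm behind it (ctrl.hold_point_z is the distance from the TCP to the grasp point, in m); y points along the fingers, x is the direction in which the jaws open and shut, and the axes are right-handed (so a half turn about y gives the same grasp; the last joint's range is limited). The gripper opens to 85 mm and grips with 20 to 120 N. Pads are 22 mm wide; open, the fingers measure 114 mm over their backs; the gripper's body (76 mm by 85 mm) begins 54 mm behind the grasp point. The pads swing forward as they close: fully open they stand 13 mm farther back than shut.
Start: joints at [1.388, 0.501, -0.427, 1.55, 0.221, 1.138, -0.21], TCP at [0.28, -0.586, 0.231] pointing down, gripper open.
Joint ranges: [-2.88, 2.88], [-0.31, 2.03], [-1.54, 1.56], [0.2, 2.42], [-1.41, 4.55], [0.19, 2.02], [-2.57, 2.57]. Speed limits (rad/s): [2.57, 2.57, 3.14, 3.14, 3.14, 3.14, 3.14].

### API

Orientations are given as a 3x3 rotation matrix whose columns are the frame's x, y, z axes.
In Python, from rig import ctrl, imaging, job gives the robot as it stands. The module is installed in compiled form; this text tells all that it offers.
- The arm moves only by the tool send_rows, never from a script. Its argument "motion" is a list of rows, each an object with "twist": the turn, a rotation vector about the tool's x, y, z in units of 0.5 rad (1.0 is 0.5 rad), a list of three; "offset": the shift along the tool's x, y, z in units of 0.5 m (1.0 is 0.5 m), a list of three; "hand": the closure, from 0 (fully open) to 1 (shut). In form: [{"twist": [ax, ay, az], "offset": [x, y, z], "hand": hand}, ...]. A call has 1 to 8 rows; each row is the pose to reach, as a shift and turn from the pose measured when the call began, along the tool's axes at that moment; what a row does not reach only later rows make up. A row lasts 1/8 s, in which the tool goes at most 62.5 mm and 10.7 degrees, less where a joint would pass 70% of its speed; a pose out of reach is approached as far as the arm can. A call with a number of a shift or a turn outside -1 to 1 is refused whole. A call with a gripper value outside its range is refused whole. The fingers move at their own pace and stop on an object; "grip_force" is the grip in N (left out, the last holds). Time passes only in rows, so rows that repeat a pose let the fingers close. It gives the time, the measured TCP pose, the force and the opening at its end, in the units of the state.
- ctrl.get_obs(): the state, without advancing time (a new reading comes with each control period).
- imaging.read_camera(name): name is "scene" or "top" or "wrist"; returns the picture (400x640x3 uint8, blue, green, red); there is no depth.
- imaging.camera_model(name): a dict with "vfov" (degrees; the focal length in pixels is half the picture's height over the tangent of half this angle, whatever the lens; pixels are square), "cx", "cy" (the principal point, pixels), "eye" and "rotation" of the camera in the world. Camera axes: x right, y up, looking along -z (the intrinsics and any distortion apply to the point x, -y, -z); pixel columns grow to the right and rows downward; lengths in m; the calibration is good to about 2 mm. A picture is of the moment at which its call begins: read the wrist's pose just before it. camera_model takes no time and is no camera call; for the wrist camera it gives the pose at the moment of the call.
- job.hand_in(): hands the job in, once; it reports no verdict.
The state is a dict: "time": time; "joint_positions": joint angles; "joint_vel": joint speeds; "joint_efforts": joint torques, N m; "tcp_pos": TCP position; "ee_rot": TCP orientation; "contact_force": force on the tool from outside, world axes, zero at the start; "wrist_torque": the same for the moment, N m; "finger_gap": finger opening in m.
Only numpy, scipy, OpenCV 4.12 (cv2) and the standard library are available. Lean on these libraries where they do the work, as an engineer would, in place of code of your own. Each camera call takes 0.05 s, during which the arm holds its last target.

### The job

Grasp nothing: push gently on the carousel's spokes with a fingertip until the red spool of thread stands next to the guide post, centred under where the guide arm's brass eye will be when that arm is fully in, and leave the blue guide arm swung out meanwhile. Then push the guide arm in to its stop, so that its eye is right above the red spool. Do not touch the spools themselves, keep all three standing on the tray, and leave the other things on the table where they are.

Things in the scene. Friction and masses are not known exactly. Their poses are not given: they have to be found in the camera images.
- base: Fixed wooden base board 270x150x12 mm lying on the table. Origin: on the table surface, under the carousel's axis. +x points from the carousel axis to the aluminium guide post (post centre 140 mm along +x, 18 mm thick, 36 mm at its foot, top 88 mm above the table); z up. The board runs from x = -95 to +175 mm.
- hub (a point): Point on the carousel's vertical axis, 14 mm above the table (underside of the tray); turns with the carousel. The grey tray is 164 mm across, its floor 22 mm and its lip 28 mm above the table; the aluminium hub is 36 mm thick and 82 mm high over the table. The three spokes leave the hub at 60, 180 and 300 degrees from this frame's x axis.
- spoke0 (a point): Point on a steel spoke, 90 mm from the carousel's axis, on the centre line of the 10 mm round bar, 71 mm above the table. The spoke is level, runs radially over the tray from the hub and ends in a black ball 18 mm across, 112 mm from the axis. The outermost part of the spools is about 72 mm from the axis.
- spoke1 (a point): The same on the next spoke, 120 degrees on (counter-clockwise from above).
- spoke2 (a point): The same on the third spoke, 120 degrees on again.
- carousel: The whole turning carousel (tray, hub, spokes); its frame is that of hub. Turns both ways without end; light friction (about 0.08 N m, under 1 N at the spokes' ends) keeps it where it is left.
- red_mid (a point): Centre of the red thread spool (white flanges), 32 mm across, 45 mm high, standing loose on the tray between two spokes about 50 mm from the axis; 22.5 mm above the tray floor.
- white_mid (a point): Centre of the white thread spool with wooden flanges, 40 mm across, 60 mm high, standing loose on the tray about 50 mm from the axis.
- orange_mid (a point): Centre of the orange thread spool (white flanges), 29 mm across, 38 mm high, standing loose on the tray about 50 mm from the axis.
- station (a point): The spot on the board's +x side, 50 mm from the carousel axis towards the guide post, at the height of the red spool's centre: the red spool's centre belongs here.
- pivot (a point): Vertical hinge axis of the guide arm on top of the guide post, at the height of the arm's centre line, 95 mm above the table. The arm is a level blue bar 10 mm wide and 10 mm high (underside 90 mm above the table).
- eye (a point): Centre of the brass eye (30 mm across) at the end of the blue guide arm, 90 mm from the pivot, 95 mm above the table.
- guide_arm: The blue guide arm; origin on its vertical hinge axis, 88 mm above the table; -x points along the bar to the eye. At its stop it points straight at the carousel's axis, eye over the station. It swings out clockwise from above, towards the base's +y, to 1.9 rad at most; it starts 1.2 to 1.7 rad out. Light friction (0.05 N m) keeps it where it is left.
- awl: Awl with a wooden pear handle, 28x140x28 mm, lying to the right; leave alone.
- sanding_block: Brown sanding block, 57x100x31 mm, to the right; leave alone.
- eyelet_tin: Round grey tin, 67 mm across, 28 mm high, to the right; leave alone.
- red_spool: The red spool itself (its middle is red_mid).
- white_spool: The white spool itself (its middle is white_mid).
- orange_spool: The orange spool itself (its middle is orange_mid).
Mind the look-alikes: they are no part of the job. Leave any black look-alike of the red_spool alone.

How it is judged:
By the outcome, as a careful person would: the job done as asked, in the order asked, and still so for the second after the job is handed in, with the robot touching nothing.
It also fails if it takes over 67 s, if anything falls off the work surface, if the arm or the gripper's body presses on something with over 40 N, if the wrist force passes 120 N, or if a joint passes its speed limit or range.

## Working session

There is one attempt and no reset: what is moved stays moved. The work goes in short steps, Python scripts to look and compute and a tool call to move; the robot and the scene stay as the last step left them, time stands still between calls to the robot, and variables do not carry over. Pictures are saved under pics/ and viewed, and the job is handed in when it is done.

Besides the shell and the picture viewer there is one more tool, called after "Emit:" as name(argument=value, ...) on one line, values as JSON. send_rows: Moves the arm, as the interface text tells. Its arguments: {"type":"object","properties":{"motion":{"type":"array","items":{"type":"object","properties":{"twist":{"type":"array","items":{"type":"number"}},"offset":{"type":"array","items":{"type":"number"}},"hand":{"type":"number"}}}},"grip_force":{"type":"number"}},"required":["motion"]}

```bash
ls; mkdir -p pics
python3 - <<'E'
from rig import ctrl,imaging,job
import cv2
for n in("scene","top"):
    im=imaging.read_camera(n); cv2.imwrite(f"pics/{n}0.png",im)
    print(n,imaging.camera_model(n))
o=ctrl.get_obs(); print(o['time'],o['tcp_pos'],o['ee_rot'],o['finger_gap'],ctrl.hold_point_z)
E
```

```text
pics
scene {'vfov': 50.48020316055008, 'cx': 315.71507422839113, 'cy': 201.41257796084977, 'eye': array([0.13136729, 0.36812276, 0.73378057]), 'rotation': array([[-0.86143818,  0.34338725, -0.37417838],
       [-0.50745261, -0.5523915 ,  0.66132857],
       [ 0.02039884,  0.75957147,  0.65010389]])}
top {'vfov': 43.7597906305638, 'cx': 324.90515858597905, 'cy': 213.83139558693685, 'eye': array([ 0.29356343, -0.28902479,  1.19954229]), 'rotation': array([[ 0.04740086,  0.97813661, -0.20248932],
       [-0.99885642,  0.04768338, -0.00348558],
       [ 0.006246  ,  0.20242297,  0.97927827]])}
0.1 [ 0.27994059 -0.58593353  0.23035613] [[ 4.31185837e-01 -6.93899053e-04  9.02262873e-01]
 [-9.02261402e-01  1.63129117e-03  4.31186389e-01]
 [-1.77105328e-03 -9.99998429e-01  7.73113154e-05]] 0.08562624621063672 0.0187
```

View pics/scene0.png

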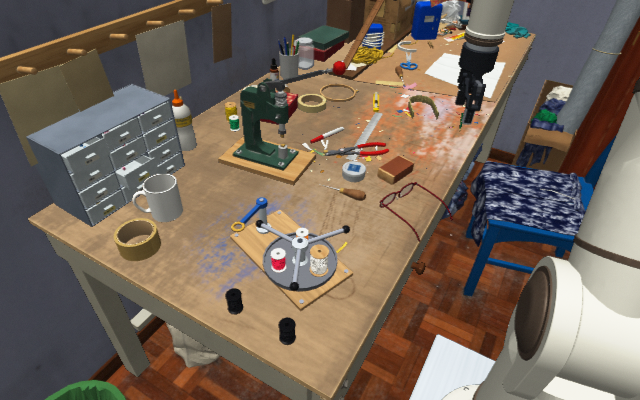

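View pics/top0.png

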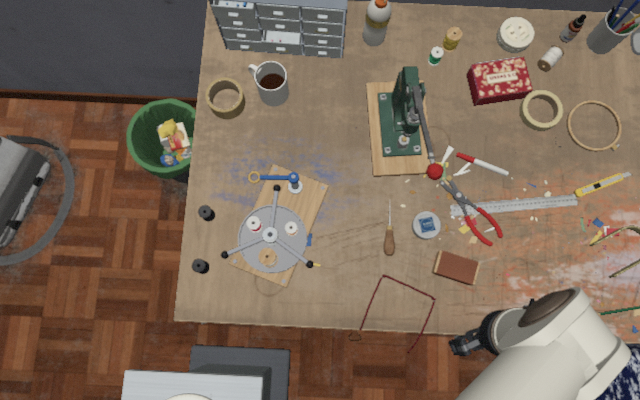

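Run:
```python
import cv2
a=cv2.imread("pics/top0.png")[150:310,180:340]; cv2.imwrite("pics/topc.png",cv2.resize(a,None,fx=3.7,fy=3.7,interpolation=cv2.INTER_CUBIC))
a=cv2.imread("pics/scene0.png")[180:320,215:375]; cv2.imwrite("pics/scenec.png",cv2.resize(a,None,fx=4,fy=4,interpolation=cv2.INTER_CUBIC))
```

```text
(no output)
```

View pics/topc.png

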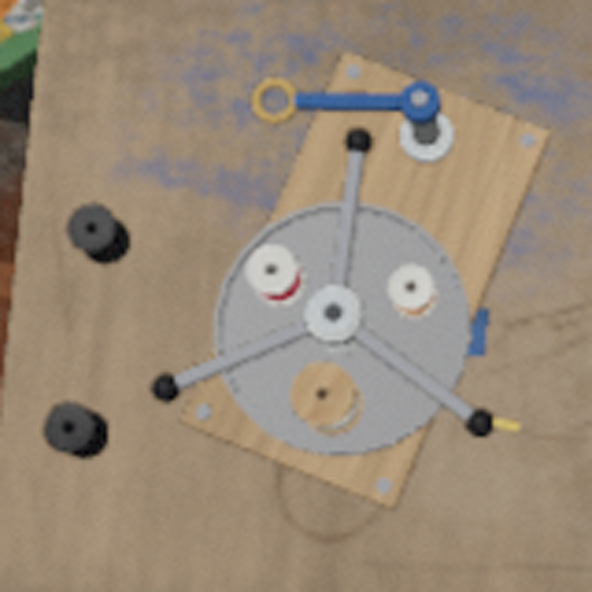

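View pics/scenec.png

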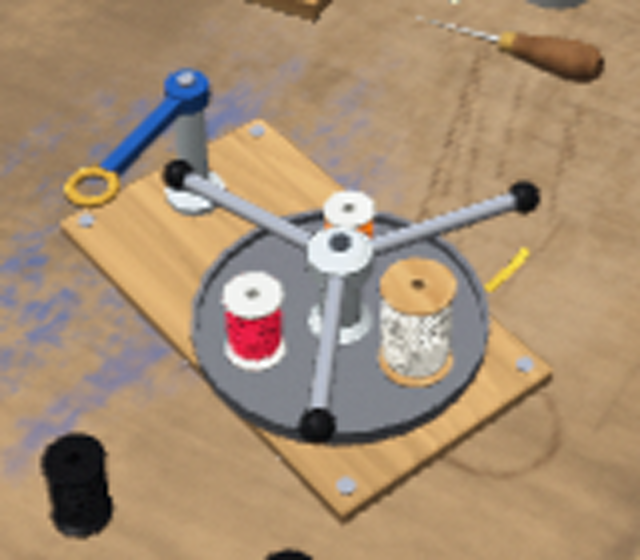

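```bash
cat > h.py <<'E'
import numpy as np
from rig import ctrl,imaging,job
import cv2
def ray(cam,u,v,z):
    m=imaging.camera_model(cam); f=200/np.tan(np.radians(m['vfov']/2))
    d=m['rotation']@np.array([(u-m['cx'])/f,-(v-m['cy'])/f,-1]); e=m['eye']
    return e+d*(z-e[2])/d[2]
def proj(cam,p):
    m=imaging.camera_model(cam); f=200/np.tan(np.radians(m['vfov']/2))
    q=m['rotation'].T@(np.array(p)-m['eye']); return (m['cx']+f*q[0]/-q[2], m['cy']-f*q[1]/-q[2])
E
python3 - <<'E'
from h import *
T=dict(hub=(333,313,.082),piv=(421,97,.101),foot=(427,136,.013),b0=(358,141,.071),b1=(166,387,.071),b2=(481,423,.071),red=(271,270,.067),eye=(274,101,.095),white=(323,394,.082),orange=(410,287,.06))
S=dict(hub=(340,245,.082),piv=(187,85,.1),b0=(179,174,.071),b1=(318,424,.071),b2=(525,197,.071),red=(252,292,.067),eye=(91,186,.095),white=(417,283,.082),orange=(348,208,.06))
R={}
for n,(u,v,z) in T.items():
    p=ray('top',u/3.7+180-.4,v/3.7+150-.4,z); R[n]=p
    s=S.get(n); q=ray('scene',s[0]/4+215-.4,s[1]/4+180-.4,z) if s else None
    print(n,p.round(4),None if q is None else q.round(4))
h=R['hub']
for n in R: d=R[n]-h; print(n,np.hypot(d[0],d[1]).round(4),np.degrees(np.arctan2(d[1],d[0])).round(1))
d=R['eye']-R['piv'];print(np.hypot(d[0],d[1]),np.degrees(np.arctan2(d[1],d[0])))
E
```

```text
hub [ 0.4714 -0.1619  0.082 ] [ 0.4701 -0.1655  0.082 ]
piv [ 0.6059 -0.2089  0.101 ] [ 0.6023 -0.2116  0.101 ]
foot [ 0.6043 -0.2081  0.013 ] None
b0 [ 0.5837 -0.1687  0.071 ] [ 0.5828 -0.1739  0.071 ]
b1 [ 0.4222 -0.0614  0.071 ] [ 0.4206 -0.0665  0.071 ]
b2 [ 0.4094 -0.2559  0.071 ] [ 0.4076 -0.2603  0.071 ]
red [ 0.499  -0.1196  0.067 ] [ 0.4991 -0.1243  0.067 ]
eye [ 0.6006 -0.1174  0.095 ] [ 0.6011 -0.1218  0.095 ]
white [ 0.4213 -0.1593  0.082 ] [ 0.4214 -0.1633  0.082 ]
orange [ 0.4937 -0.2064  0.06  ] [ 0.4931 -0.2104  0.06  ]
hub 0.0 0.0
piv 0.1425 -19.3
foot 0.1407 -19.2
b0 0.1125 -3.5
b1 0.1118 116.1
b2 0.1126 -123.4
red 0.0505 56.8
eye 0.1366 19.0
white 0.0501 177.0
orange 0.0499 -63.4
0.09158930786483692 93.35285282065175
```

Emit:
send_rows(motion=[{"twist": [0, 0, 0], "offset": [-0.04, 0.01, 0.05], "hand": 1}, {"twist": [0, 0, 0], "offset": [-0.09, 0.02, 0.11], "hand": 1}, {"twist": [0, 0, 0], "offset": [-0.14, 0.03, 0.17], "hand": 1}, {"twist": [0, 0, 0], "offset": [-0.19, 0.03, 0.23], "hand": 1}, {"twist": [0, 0, 0], "offset": [-0.24, 0.04, 0.29], "hand": 1}, {"twist": [0, 0, 0], "offset": [-0.29, 0.05, 0.35], "hand": 1}, {"twist": [0, 0, 0], "offset": [-0.34, 0.06, 0.41], "hand": 1}, {"twist": [0, 0, 0], "offset": [-0.36, 0.06, 0.44], "hand": 1}], grip_force=20)

```text
time: 1.1
tcp_pos: [0.4013, -0.3262, 0.2003]
ee_rot: [[0.434, -0.002, 0.901], [-0.901, 0.003, 0.434], [-0.003, -1.0, -0.0]]
contact_force: [-0.2, -1.3, -0.7]
finger_gap: -0.0002
```

Emit:
send_rows(motion=[{"twist": [0, 0, 0], "offset": [-0.05, 0.01, 0.025], "hand": 1}, {"twist": [0, 0, 0], "offset": [-0.12, 0.02, 0.06], "hand": 1}, {"twist": [0, 0, 0], "offset": [-0.19, 0.04, 0.095], "hand": 1}, {"twist": [0, 0, 0], "offset": [-0.26, 0.06, 0.13], "hand": 1}, {"twist": [0, 0, 0], "offset": [-0.33, 0.08, 0.165], "hand": 1}, {"twist": [0, 0, 0], "offset": [-0.39, 0.1, 0.195], "hand": 1}, {"twist": [0, 0, 0], "offset": [-0.426, 0.12, 0.212], "hand": 1}, {"twist": [0, 0, 0], "offset": [-0.426, 0.12, 0.212], "hand": 1}])

```text
time: 2.1
tcp_pos: [0.4041, -0.0875, 0.1406]
ee_rot: [[0.436, -0.003, 0.9], [-0.9, 0.003, 0.436], [-0.004, -1.0, -0.001]]
contact_force: [-0.2, -0.6, 1.1]
finger_gap: -0.0002
```

```bash
cat > look.py <<'E'
from h import *
import sys
k=sys.argv[1]
o=ctrl.get_obs(); print(o['time'],o['tcp_pos'],o['ee_rot'].round(3).tolist(),o['contact_force'].round(2),o['joint_positions'].round(2))
a=imaging.read_camera('top')[150:310,180:340]; b=imaging.read_camera('scene')[160:320,215:375]
a=cv2.resize(a,None,fx=2.5,fy=2.5,interpolation=cv2.INTER_CUBIC);b=cv2.resize(b,None,fx=2.5,fy=2.5,interpolation=cv2.INTER_CUBIC)
cv2.imwrite(f"pics/{k}.png",np.hstack([a,b]))
E
python3 look.py l1
```

```text
2.1 [ 0.404085   -0.08748917  0.14060398] [[0.436, -0.003, 0.9], [-0.9, 0.003, 0.436], [-0.004, -1.0, -0.001]] [-0.18 -0.59  1.06] [ 0.77  0.24 -0.68  2.19  0.21  0.78 -1.17]
```

View pics/l1.png

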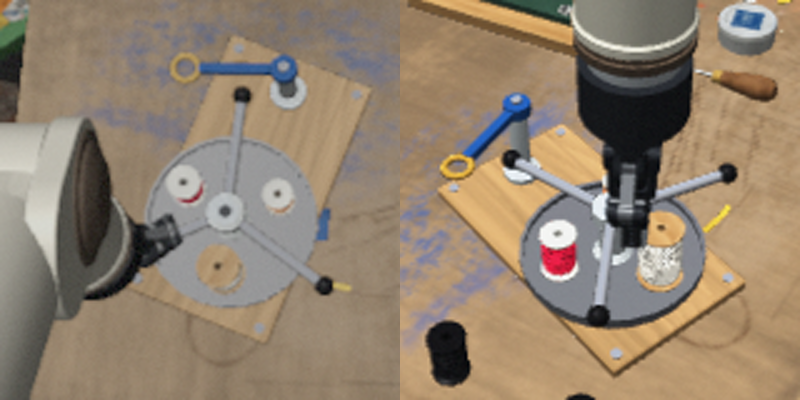

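Emit:
send_rows(motion=[{"twist": [0, 0, 0], "offset": [0, 0.04, 0], "hand": 1}, {"twist": [0, 0, 0], "offset": [0, 0.08, 0], "hand": 1}, {"twist": [0, 0, 0], "offset": [0, 0.12, 0], "hand": 1}, {"twist": [0, 0, 0], "offset": [0, 0.15, 0], "hand": 1}, {"twist": [0, 0, 0], "offset": [0, 0.17, 0], "hand": 1}, {"twist": [0, 0, 0], "offset": [0, 0.17, 0], "hand": 1}])

```text
time: 2.95
tcp_pos: [0.4043, -0.0892, 0.0557]
ee_rot: [[0.433, -0.002, 0.901], [-0.901, 0.003, 0.433], [-0.003, -1.0, -0.001]]
contact_force: [-0.1, 0.1, 0.7]
finger_gap: 0.0002
```

```bash
cat > plan.py <<'E'
from h import *
o=ctrl.get_obs();p=o['tcp_pos'];R=o['ee_rot'];hub=np.array([.471,-.1635])
d=p[:2]-hub;print(p,np.hypot(*d),np.degrees(np.arctan2(d[1],d[0])),o['contact_force'].round(2))
import sys
# targets: angles list at radius r
r=float(sys.argv[1]); z=.055
for a in sys.argv[2:]:
    a=np.radians(float(a)); t=np.array([*(hub+r*np.array([np.cos(a),np.sin(a)])),z])
    print(np.degrees(a).round(1),t.round(3),(R.T@(t-p)/.5).round(3).tolist())
E
python3 plan.py .097 130 125 120 115 110 105 100 95 90; python3 look.py l2
```

```text
[ 0.40427896 -0.0891872   0.05574689] 0.0998703638262633 131.91877765014618 [-0.09  0.08  0.68]
130.0 [ 0.409 -0.089  0.055] [0.004, 0.001, 0.008]
125.0 [ 0.415 -0.084  0.055] [0.0, 0.001, 0.024]
120.0 [ 0.422 -0.079  0.055] [-0.002, 0.001, 0.041]
115.0 [ 0.43  -0.076  0.055] [-0.002, 0.001, 0.058]
110.0 [ 0.438 -0.072  0.055] [-0.001, 0.001, 0.075]
105.0 [ 0.446 -0.07   0.055] [0.001, 0.001, 0.092]
100.0 [ 0.454 -0.068  0.055] [0.005, 0.001, 0.108]
95.0 [ 0.463 -0.067  0.055] [0.01, 0.001, 0.124]
90.0 [ 0.471 -0.066  0.055] [0.017, 0.001, 0.14]
2.95 [ 0.40427896 -0.0891872   0.05574689] [[0.433, -0.002, 0.901], [-0.901, 0.003, 0.433], [-0.003, -1.0, -0.001]] [-0.09  0.08  0.68] [ 0.66  0.41 -0.57  2.24  0.4   0.59 -1.34]
```

View pics/l2.png

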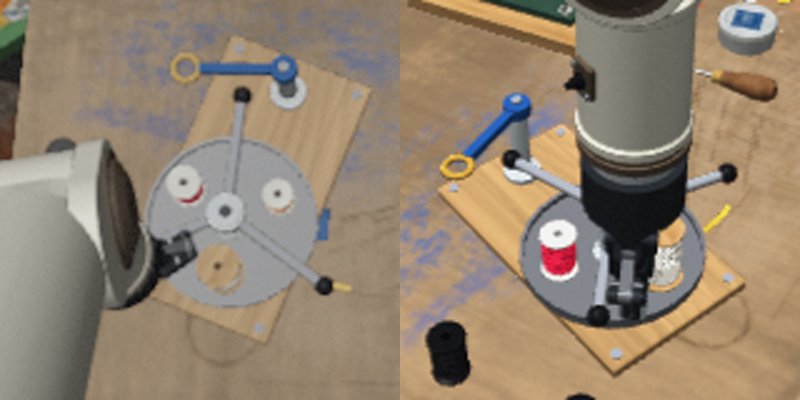

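Emit:
send_rows(motion=[{"twist": [0, 0, 0], "offset": [0.003, 0.001, 0.006], "hand": 1}, {"twist": [0, 0, 0], "offset": [0.003, 0.001, 0.013], "hand": 1}, {"twist": [0, 0, 0], "offset": [0.001, 0.001, 0.02], "hand": 1}, {"twist": [0, 0, 0], "offset": [0, 0.001, 0.027], "hand": 1}, {"twist": [0, 0, 0], "offset": [-0.001, 0.001, 0.034], "hand": 1}, {"twist": [0, 0, 0], "offset": [-0.002, 0.001, 0.041], "hand": 1}, {"twist": [0, 0, 0], "offset": [-0.002, 0.001, 0.05], "hand": 1}, {"twist": [0, 0, 0], "offset": [-0.002, 0.001, 0.058], "hand": 1}])

```text
time: 4.05
tcp_pos: [0.4309, -0.0755, 0.0559]
ee_rot: [[0.433, -0.001, 0.901], [-0.901, 0.002, 0.433], [-0.002, -1.0, 0.0]]
contact_force: [-0.5, -1.1, -0.1]
finger_gap: -0.0
```

```bash
python3 plan.py .097 110 105 100 95 90; python3 look.py l3
```

```text
[ 0.43089695 -0.07550301  0.05594341] 0.09670431282091616 114.50027669787526 [-0.5  -1.15 -0.12]
110.0 [ 0.438 -0.072  0.055] [0.0, 0.002, 0.015]
105.0 [ 0.446 -0.07   0.055] [0.003, 0.002, 0.032]
100.0 [ 0.454 -0.068  0.055] [0.007, 0.002, 0.048]
95.0 [ 0.463 -0.067  0.055] [0.012, 0.002, 0.065]
90.0 [ 0.471 -0.066  0.055] [0.019, 0.002, 0.08]
4.05 [ 0.43089695 -0.07550301  0.05594341] [[0.433, -0.001, 0.901], [-0.901, 0.002, 0.433], [-0.002, -1.0, 0.0]] [-0.5  -1.15 -0.12] [ 0.6   0.44 -0.57  2.19  0.41  0.61 -1.38]
```

View pics/l3.png

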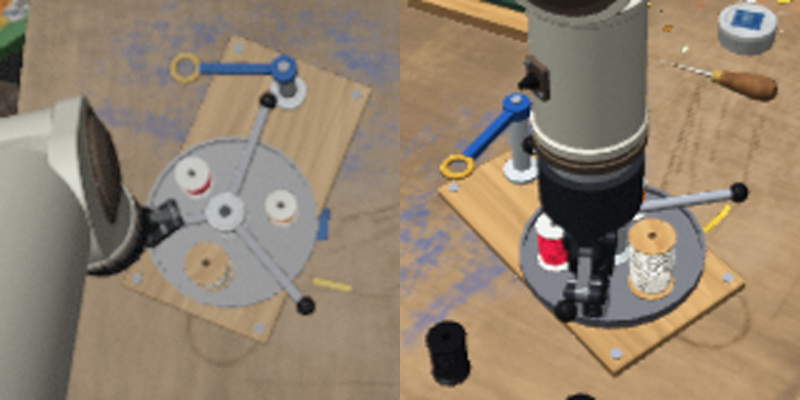

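Emit:
send_rows(motion=[{"twist": [0, 0, 0], "offset": [0, 0.002, 0.008], "hand": 1}, {"twist": [0, 0, 0], "offset": [0, 0.002, 0.016], "hand": 1}, {"twist": [0, 0, 0], "offset": [0.002, 0.002, 0.026], "hand": 1}, {"twist": [0, 0, 0], "offset": [0.004, 0.002, 0.036], "hand": 1}, {"twist": [0, 0, 0], "offset": [0.007, 0.002, 0.047], "hand": 1}, {"twist": [0, 0, 0], "offset": [0.01, 0.002, 0.058], "hand": 1}, {"twist": [0, 0, 0], "offset": [0.014, 0.002, 0.07], "hand": 1}, {"twist": [0, 0, 0], "offset": [0.019, 0.002, 0.08], "hand": 1}])

```text
time: 5.15
tcp_pos: [0.4719, -0.0664, 0.055]
ee_rot: [[0.434, -0.0, 0.901], [-0.901, 0.003, 0.434], [-0.002, -1.0, 0.001]]
contact_force: [-1.1, 0.2, 0.7]
finger_gap: 0.0002
```

```bash
python3 plan.py .097 87 84 81 78 75 72 69 66; python3 look.py l4
```

```text
[ 0.47190066 -0.06635444  0.05503623] 0.09714973857100051 89.4688095852851 [-1.12  0.22  0.65]
87.0 [ 0.476 -0.067  0.055] [0.004, 0.0, 0.007]
84.0 [ 0.481 -0.067  0.055] [0.009, 0.0, 0.016]
81.0 [ 0.486 -0.068  0.055] [0.015, 0.0, 0.025]
78.0 [ 0.491 -0.069  0.055] [0.021, 0.0, 0.033]
75.0 [ 0.496 -0.07   0.055] [0.027, 0.0, 0.041]
72.0 [ 0.501 -0.071  0.055] [0.034, 0.0, 0.048]
69.0 [ 0.506 -0.073  0.055] [0.041, 0.0, 0.055]
66.0 [ 0.51  -0.075  0.055] [0.049, 0.0, 0.062]
5.15 [ 0.47190066 -0.06635444  0.05503623] [[0.434, -0.0, 0.901], [-0.901, 0.003, 0.434], [-0.002, -1.0, 0.001]] [-1.12  0.22  0.65] [ 0.55  0.5  -0.56  2.1   0.42  0.65 -1.41]
```

View pics/l4.png

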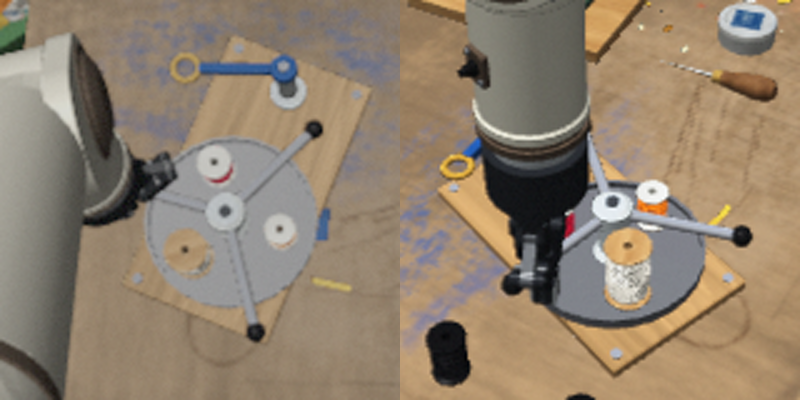

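Emit:
send_rows(motion=[{"twist": [0, 0, 0], "offset": [0.004, 0, 0.007], "hand": 1}, {"twist": [0, 0, 0], "offset": [0.009, 0, 0.016], "hand": 1}, {"twist": [0, 0, 0], "offset": [0.015, 0, 0.025], "hand": 1}, {"twist": [0, 0, 0], "offset": [0.021, 0, 0.033], "hand": 1}, {"twist": [0, 0, 0], "offset": [0.027, 0, 0.041], "hand": 1}, {"twist": [0, 0, 0], "offset": [0.034, 0, 0.048], "hand": 1}, {"twist": [0, 0, 0], "offset": [0.041, 0, 0.055], "hand": 1}, {"twist": [0, 0, 0], "offset": [0.045, 0, 0.058], "hand": 1}])

```text
time: 6.25
tcp_pos: [0.5089, -0.074, 0.0552]
ee_rot: [[0.434, 0.001, 0.901], [-0.901, 0.003, 0.434], [-0.002, -1.0, 0.003]]
contact_force: [-0.6, 0.2, -0.8]
finger_gap: -0.0001
```

```bash
cat > meas.py <<'E'
from h import *
import sys
a=imaging.read_camera('top')[150:310,180:340]
a=cv2.resize(a,None,fx=3.7,fy=3.7,interpolation=cv2.INTER_CUBIC)
for k,c in (((.082),(0,255,0)),):
    pass
h=np.array([.4714,-.1619])
s=h+.05*np.array([np.cos(np.radians(-19.3)),np.sin(np.radians(-19.3))])
t=np.linspace(0,6.28,60); 
pts=[[(x+.4-180)*3.7 if i==0 else (x+.4-150)*3.7 for i,x in enumerate(proj('top',[s[0]+.016*np.cos(q),s[1]+.016*np.sin(q),.067]))] for q in t]
b=a.copy();cv2.polylines(b,[np.int32(pts)],True,(0,255,0),1)
cv2.imwrite(f"pics/{sys.argv[1]}.png",b)
E
python3 plan.py .097 64 62 60 58 56 54 52; python3 meas.py l5
```

```text
[ 0.50886734 -0.07400193  0.05518015] 0.0971794232412739 67.06639642115043 [-0.62  0.23 -0.75]
64.0 [ 0.514 -0.076  0.055] [0.008, 0.0, 0.006]
62.0 [ 0.517 -0.078  0.055] [0.014, 0.0, 0.01]
60.0 [ 0.52  -0.079  0.055] [0.019, 0.0, 0.014]
58.0 [ 0.522 -0.081  0.055] [0.025, 0.0, 0.018]
56.0 [ 0.525 -0.083  0.055] [0.031, 0.0, 0.022]
54.0 [ 0.528 -0.085  0.055] [0.036, 0.0, 0.025]
52.0 [ 0.531 -0.087  0.055] [0.042, 0.0, 0.028]
```

View pics/l5.png

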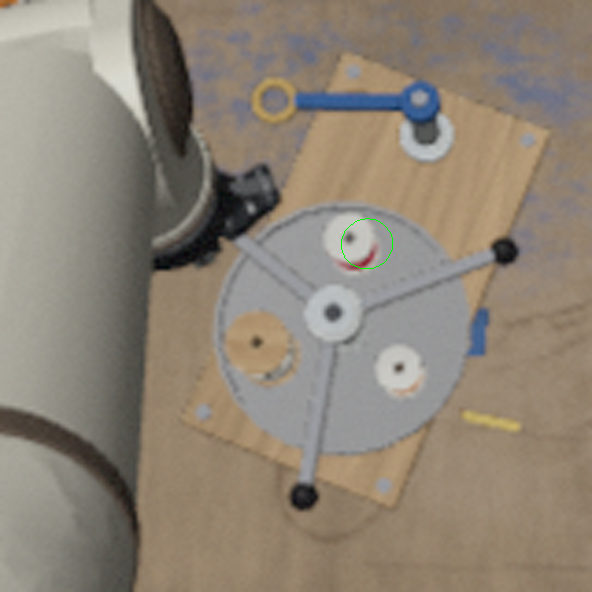

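Emit:
send_rows(motion=[{"twist": [0, 0, 0], "offset": [0.004, 0, 0.003], "hand": 1}, {"twist": [0, 0, 0], "offset": [0.008, 0, 0.006], "hand": 1}, {"twist": [0, 0, 0], "offset": [0.012, 0, 0.009], "hand": 1}, {"twist": [0, 0, 0], "offset": [0.016, 0, 0.012], "hand": 1}, {"twist": [0, 0, 0], "offset": [0.02, 0, 0.015], "hand": 1}, {"twist": [0, 0, 0], "offset": [0.024, 0, 0.018], "hand": 1}, {"twist": [0, 0, 0], "offset": [0.027, 0, 0.02], "hand": 1}, {"twist": [0, 0, 0], "offset": [0.027, 0, 0.02], "hand": 1}])

```text
time: 7.3
tcp_pos: [0.5243, -0.0821, 0.0552]
ee_rot: [[0.434, 0.002, 0.901], [-0.901, 0.003, 0.434], [-0.002, -1.0, 0.003]]
contact_force: [-0.5, -0.2, 0.2]
finger_gap: 0.0
```

```bash
python3 plan.py .097  56 55 54 53 52 51; python3 meas.py l6
python3 - <<'E'
from h import *
P=[ray('top',u/3.7+180-.4,v/3.7+150-.4,.013)[:2] for u,v in [(354,71),(528,139),(204,411),(384,485)]]
a=(P[0]+P[1])/2;b=(P[2]+P[3])/2;d=a-b;print(a,b,np.degrees(np.arctan2(d[1],d[0])))
for i,j in((2,0),(3,1)): d=P[i]-P[j];d=-d;print(np.degrees(np.arctan2(d[1],d[0])))
for i,j in((0,1),(2,3)): d=P[j]-P[i];print(np.degrees(np.arctan2(d[1],d[0]))+90)
E
```

```text
[ 0.52425074 -0.08206285  0.05523725] 0.09730185335685704 56.81982708402646 [-0.51 -0.16  0.17]
56.0 [ 0.525 -0.083  0.055] [0.003, 0.0, 0.001]
55.0 [ 0.527 -0.084  0.055] [0.006, 0.0, 0.003]
54.0 [ 0.528 -0.085  0.055] [0.009, 0.0, 0.004]
53.0 [ 0.529 -0.086  0.055] [0.012, 0.0, 0.006]
52.0 [ 0.531 -0.087  0.055] [0.015, 0.0, 0.007]
51.0 [ 0.532 -0.088  0.055] [0.018, 0.0, 0.009]
[ 0.62612876 -0.2159044 ] [ 0.39366239 -0.13491987] -19.206853919950508
-19.2439331471641
-19.16983515609374
-19.16947610239049
-19.352344044155004
```

View pics/l6.png

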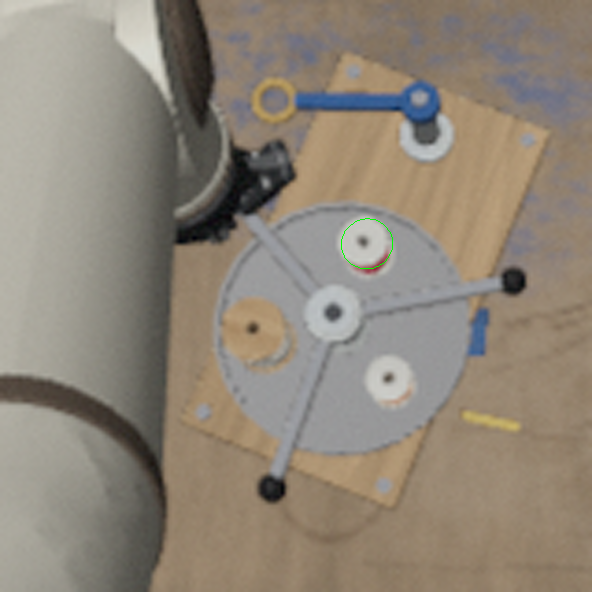

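```bash
cat > red.py <<'E'
from h import *
import sys
A=np.mean([imaging.read_camera('top') for _ in range(2)],0).astype(np.uint8)
def blob(u,v,r=9):
    im=A[v-r:v+r+1,u-r:u+r+1].astype(int)
    m=((im.min(2)>195)).astype(np.uint8)
    n,l,s,c=cv2.connectedComponentsWithStats(m); k=1+np.argmax(s[1:,4])
    # fill hull
    cn,_=cv2.findContours((l==k).astype(np.uint8),0,2); M=cv2.minEnclosingCircle(max(cn,key=len))
    return M[0][0]+u-r,M[0][1]+v-r,M[1],s[k,4]
h=blob(270,234); print('hub',h)
r=blob(int(sys.argv[1]),int(sys.argv[2])); print('red',r)
H=ray('top',h[0],h[1],.082);P=ray('top',r[0],r[1],.067)
d=P-H;print(H,P,np.hypot(d[0],d[1]),np.degrees(np.arctan2(d[1],d[0])))
c=A[190:260,235:305];cv2.imwrite('pics/'+sys.argv[3]+'.png',cv2.resize(c,None,fx=8,fy=8,interpolation=cv2.INTER_CUBIC))
E
python3 red.py 278 215 z1
```

```text
Traceback (most recent call last):
  File "red.py", line 11, in <module>
    h=blob(270,234); print('hub',h)
  File "red.py", line 7, in blob
    n,l,s,c=cv2.connectedComponentsWithStats(m); k=1+np.argmax(s[1:,4])
                                                     ~~~~~~~~~^^^^^^^^^
ValueError: attempt to get argmax of an empty sequence
```

```bash
sed -i 's/im.min(2)>195/im.min(2)>178/' red.py; sed -i 's/^h=blob/print(A[225:245,270].min(1),A[205:226,278].min(1))\nc=A[190:260,235:305];cv2.imwrite("pics\/"+sys.argv[3]+".png",cv2.resize(c,None,fx=8,fy=8,interpolation=cv2.INTER_CUBIC))\nh=blob/' red.py; python3 red.py 278 215 z1
```

```text
[154 154 182 188 186 183 163 113  78  79  77 115 170 182 183 180 181 131
 131 150] [147 117 138 175 190 191 193 193 173 120  81 127 180 192 192 193 164  97
 112 164 161]
hub (269.7380952835083, 234.2619047164917, 7.441556930541992, np.int32(114))
red (277.44029808044434, 214.72388076782227, 6.565610885620117, np.int32(110))
[ 0.47122606 -0.1621766   0.082     ] [ 0.52027008 -0.17510674  0.067     ] 0.05071986592037416 -14.769587429896788
```

View pics/z1.png

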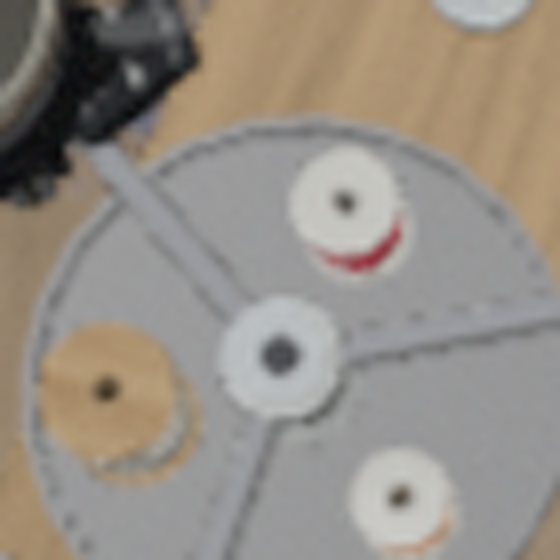

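Emit:
send_rows(motion=[{"twist": [0, 0, 0], "offset": [0.003, 0, 0.001], "hand": 1}, {"twist": [0, 0, 0], "offset": [0.006, 0, 0.003], "hand": 1}, {"twist": [0, 0, 0], "offset": [0.009, 0, 0.004], "hand": 1}, {"twist": [0, 0, 0], "offset": [0.012, 0, 0.006], "hand": 1}, {"twist": [0, 0, 0], "offset": [0.012, 0, 0.006], "hand": 1}])

```text
time: 8.18
tcp_pos: [0.5297, -0.0862, 0.0553]
ee_rot: [[0.434, 0.002, 0.901], [-0.901, 0.003, 0.434], [-0.002, -1.0, 0.003]]
contact_force: [-0.5, -0.3, 0.1]
finger_gap: 0.0001
```

```bash
python3 plan.py .097  52 51;python3 red.py 278 215 z2
```

```text
[ 0.52969021 -0.08620208  0.05530452] 0.09705415404832377 52.791583309460314 [-0.47 -0.26  0.05]
52.0 [ 0.531 -0.087  0.055] [0.002, 0.001, 0.001]
51.0 [ 0.532 -0.088  0.055] [0.005, 0.001, 0.003]
[154 154 184 188 184 184 163 114  79  78  78 113 168 184 184 181 185 135
 143 165] [148 126 140 158 187 195 192 193 191 158 131 148 182 193 192 192 190 138
 113 176 170]
hub (269.25, 233.875, 7.336865425109863, np.int32(110))
red (278.7173910140991, 215.15217399597168, 6.387484550476074, np.int32(115))
[ 0.47206012 -0.16100813  0.082     ] [ 0.51940221 -0.17813139  0.067     ] 0.050343617007879614 -19.88465480099702
```

View pics/z2.png

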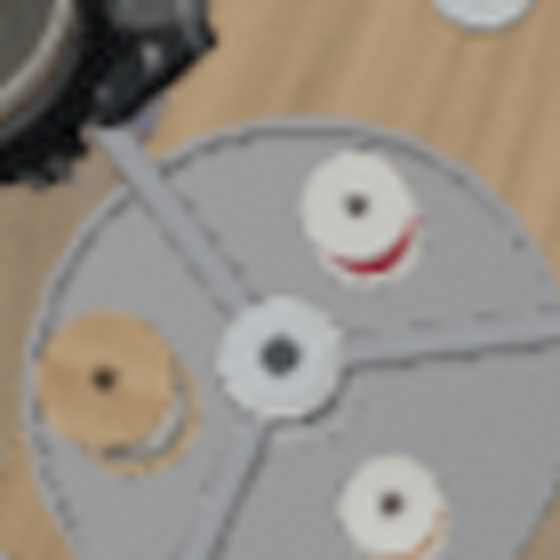

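```bash
cat > red2.py <<'E'
from h import *
import sys
A=np.mean([imaging.read_camera('top') for _ in range(2)],0)
B=imaging.read_camera('scene').astype(float)
def hole(A,u,v,r=3):
    u,v=int(round(u)),int(round(v)); im=A[v-r:v+r+1,u-r:u+r+1].mean(2)
    w=np.clip(160-im,0,None); yy,xx=np.mgrid[-r:r+1,-r:r+1]
    return u+(w*xx).sum()/w.sum(),v+(w*yy).sum()/w.sum()
h=hole(A,269.7,234); r=hole(A,float(sys.argv[1]),float(sys.argv[2]));print(h,r)
H=ray('top',*h,.082);P=ray('top',*r,.067);d=P-H;print(H,P,np.hypot(*d[:2]),np.degrees(np.arctan2(d[1],d[0])))
if len(sys.argv)>3:
    cv2.imwrite('pics/'+sys.argv[3]+'.png',cv2.resize(B[180:320,215:375],None,fx=4,fy=4,interpolation=cv2.INTER_CUBIC))
E
python3 red2.py 279.2 215.3 z3
```

```text
(np.float64(269.5994364526175), np.float64(234.0149784962183)) (np.float64(279.13319946452475), np.float64(215.31927710843374))
[ 0.47177733 -0.16182269  0.082     ] [ 0.51905437 -0.17912029  0.067     ] 0.05034209069265114 -20.09643101842037[ WARN:0@4.983] global loadsave.cpp:1063 imwrite_ Unsupported depth image for selected encoder is fallbacked to CV_8U.
```

View pics/z3.png

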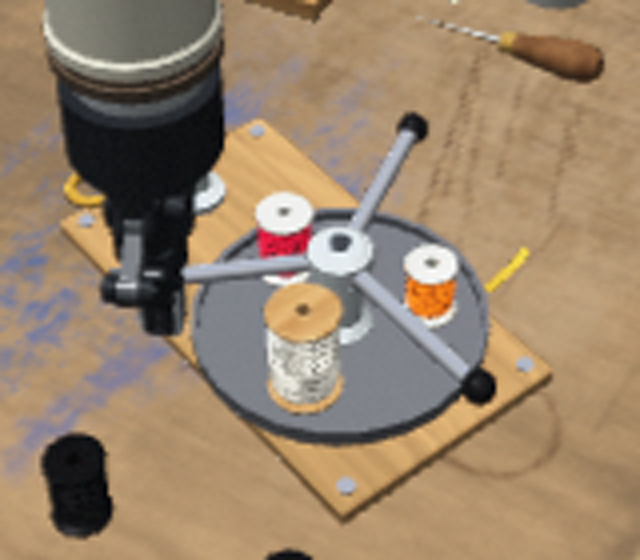

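Emit:
send_rows(motion=[{"twist": [0, 0, 0], "offset": [-0.018, 0, -0.009], "hand": 1}, {"twist": [0, 0, 0], "offset": [-0.036, 0, -0.018], "hand": 1}, {"twist": [0, 0, 0], "offset": [-0.036, -0.07, -0.018], "hand": 1}, {"twist": [0, 0, 0], "offset": [-0.036, -0.15, -0.018], "hand": 1}, {"twist": [0, 0, 0], "offset": [-0.036, -0.21, -0.018], "hand": 1}, {"twist": [0, 0, 0], "offset": [0.03, -0.21, 0.03], "hand": 1}, {"twist": [0, 0, 0], "offset": [0.11, -0.21, 0.08], "hand": 1}, {"twist": [0, 0, 0], "offset": [0.198, -0.21, 0.127], "hand": 1}])

```text
time: 9.43
tcp_pos: [0.6303, -0.1476, 0.1609]
ee_rot: [[0.435, 0.003, 0.9], [-0.9, 0.003, 0.435], [-0.001, -1.0, 0.004]]
contact_force: [1.0, -0.3, 0.5]
finger_gap: 0.0001
```

```bash
python3 red2.py 279.2 215.3 z4;  python3 look.py l7
```

```text
(np.float64(269.5922818791946), np.float64(234.02153243847874)) (np.float64(279.1200487507617), np.float64(215.29677026203535))
[ 0.4717615  -0.16180753  0.082     ] [ 0.51910606 -0.17908633  0.067     ] 0.050399043769198466 -20.049990816391354
9.575 [ 0.63019038 -0.14949226  0.15960695] [[0.431, 0.002, 0.902], [-0.902, 0.003, 0.431], [-0.002, -1.0, 0.003]] [-0.41  0.37 -0.13] [ 0.6   0.6  -0.58  1.62  0.37  1.03 -1.21][ WARN:0@4.018] global loadsave.cpp:1063 imwrite_ Unsupported depth image for selected encoder is fallbacked to CV_8U.
```

View pics/l7.png

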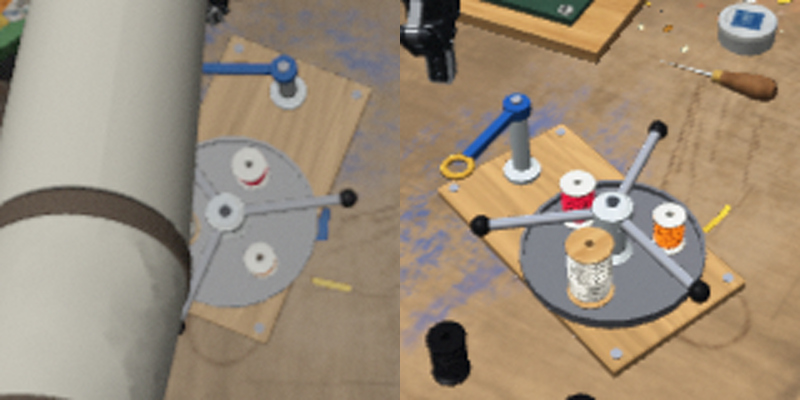

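Run:
```python
from h import *
B=imaging.read_camera('scene');cv2.imwrite('pics/z5.png',cv2.resize(B[190:260,250:330],None,fx=8,fy=8,interpolation=cv2.INTER_CUBIC))
```

```text
(no output)
```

View pics/z5.png

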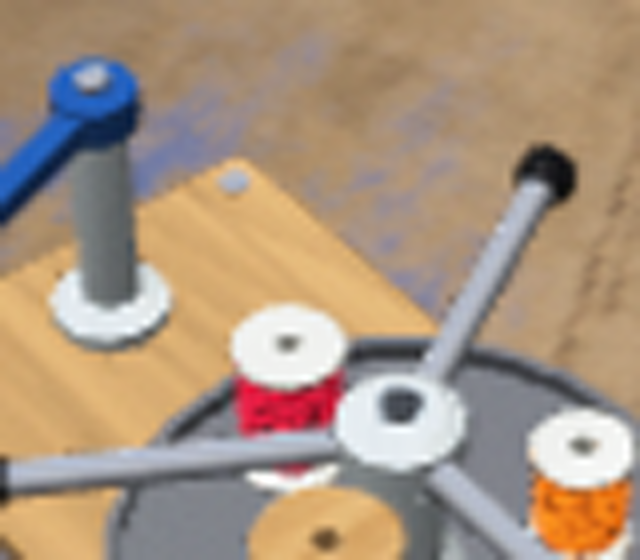

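Emit:
send_rows(motion=[{"twist": [0, 0, 0], "offset": [0.004, 0.03, 0.009], "hand": 1}, {"twist": [0, 0, 0], "offset": [0.004, 0.06, 0.009], "hand": 1}, {"twist": [0, 0, 0], "offset": [0.004, 0.09, 0.009], "hand": 1}, {"twist": [0, 0, 0], "offset": [0.004, 0.12, 0.009], "hand": 1}, {"twist": [0, 0, 0], "offset": [0.004, 0.145, 0.009], "hand": 1}, {"twist": [0, 0, 0], "offset": [0.004, 0.145, 0.009], "hand": 1}])

```text
time: 10.48
tcp_pos: [0.6325, -0.1458, 0.0861]
ee_rot: [[0.435, -0.001, 0.9], [-0.9, 0.004, 0.435], [-0.004, -1.0, 0.001]]
contact_force: [0.9, 0.5, -0.4]
finger_gap: -0.0
```

```bash
cat > plan2.py <<'E'
from h import *
import sys
o=ctrl.get_obs();p=o['tcp_pos'];R=o['ee_rot'];piv=np.array([.6037,-.2087]);r=.06;g=float(sys.argv[1])
u=lambda a:np.array([np.cos(np.radians(a)),np.sin(np.radians(a))])
print(p,o['time'],o['contact_force'].round(2))
for a in sys.argv[2:]:
    a=float(a); t=np.array([*(piv+r*u(a)+g*u(a-90)),.087]); print(a,t.round(4),(R.T@(t-p)/.5).round(3).tolist())
E
python3 plan2.py .022 93 97 101 105 109 113 117 121; python3 look.py l8
```

```text
[ 0.63249085 -0.14581189  0.08611649] 10.475 [ 0.86  0.52 -0.42]
93.0 [ 0.6225 -0.1476  0.087 ] [-0.005, -0.002, -0.02]
97.0 [ 0.6182 -0.1465  0.087 ] [-0.011, -0.002, -0.026]
101.0 [ 0.6138 -0.1456  0.087 ] [-0.017, -0.002, -0.033]
105.0 [ 0.6094 -0.1451  0.087 ] [-0.021, -0.002, -0.041]
109.0 [ 0.605  -0.1448  0.087 ] [-0.026, -0.002, -0.049]
113.0 [ 0.6005 -0.1449  0.087 ] [-0.03, -0.002, -0.057]
117.0 [ 0.5961 -0.1453  0.087 ] [-0.033, -0.002, -0.065]
121.0 [ 0.5917 -0.1459  0.087 ] [-0.035, -0.002, -0.074]
10.475 [ 0.63249085 -0.14581189  0.08611649] [[0.435, -0.001, 0.9], [-0.9, 0.004, 0.435], [-0.004, -1.0, 0.001]] [ 0.86  0.52 -0.42] [ 0.57  0.69 -0.54  1.65  0.42  0.92 -1.25]
```

View pics/l8.png

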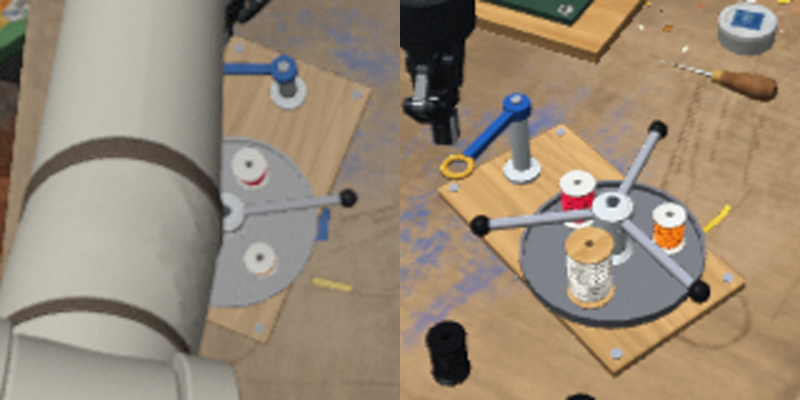

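Emit:
send_rows(motion=[{"twist": [0, 0, 0], "offset": [-0.005, -0.002, -0.02], "hand": 1}, {"twist": [0, 0, 0], "offset": [-0.011, -0.002, -0.026], "hand": 1}, {"twist": [0, 0, 0], "offset": [-0.017, -0.002, -0.033], "hand": 1}, {"twist": [0, 0, 0], "offset": [-0.021, -0.002, -0.041], "hand": 1}, {"twist": [0, 0, 0], "offset": [-0.026, -0.002, -0.049], "hand": 1}, {"twist": [0, 0, 0], "offset": [-0.03, -0.002, -0.057], "hand": 1}, {"twist": [0, 0, 0], "offset": [-0.033, -0.002, -0.065], "hand": 1}, {"twist": [0, 0, 0], "offset": [-0.035, -0.002, -0.074], "hand": 1}])

```text
time: 11.58
tcp_pos: [0.5925, -0.1462, 0.0887]
ee_rot: [[0.435, 0.002, 0.9], [-0.9, 0.004, 0.435], [-0.003, -1.0, 0.003]]
contact_force: [1.4, -0.8, 0.5]
finger_gap: 0.0001
```

```bash
python3 plan2.py .022 125 129 133 137 141 145 149 153; python3 look.py l9
```

```text
[ 0.59254518 -0.14617883  0.08866927] 11.575 [ 1.41 -0.85  0.48]
125.0 [ 0.5873 -0.1469  0.087 ] [-0.003, 0.003, -0.01]
129.0 [ 0.583  -0.1482  0.087 ] [-0.005, 0.003, -0.019]
133.0 [ 0.5789 -0.1498  0.087 ] [-0.005, 0.003, -0.028]
137.0 [ 0.5748 -0.1517  0.087 ] [-0.005, 0.003, -0.037]
141.0 [ 0.5709 -0.1538  0.087 ] [-0.005, 0.003, -0.046]
145.0 [ 0.5672 -0.1563  0.087 ] [-0.004, 0.003, -0.054]
149.0 [ 0.5636 -0.1589  0.087 ] [-0.002, 0.003, -0.063]
153.0 [ 0.5602 -0.1619  0.087 ] [0.0, 0.003, -0.072]
11.575 [ 0.59254518 -0.14617883  0.08866927] [[0.435, 0.002, 0.9], [-0.9, 0.004, 0.435], [-0.003, -1.0, 0.003]] [ 1.41 -0.85  0.48] [ 0.61  0.63 -0.55  1.76  0.41  0.87 -1.25]
```

View pics/l9.png

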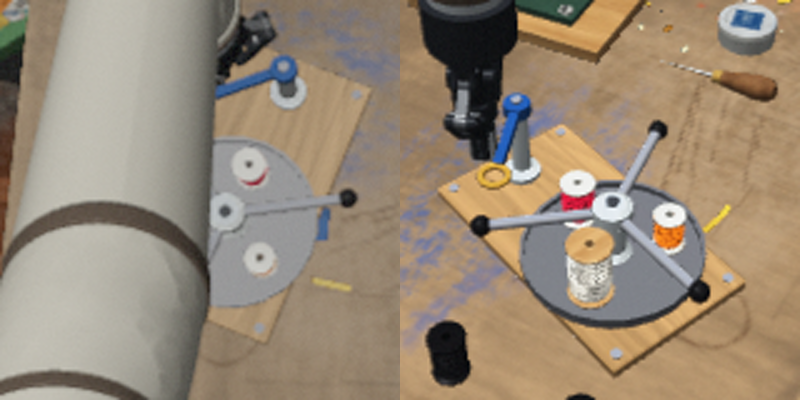

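Emit:
send_rows(motion=[{"twist": [0, 0, 0], "offset": [-0.003, 0.003, -0.01], "hand": 1}, {"twist": [0, 0, 0], "offset": [-0.005, 0.003, -0.019], "hand": 1}, {"twist": [0, 0, 0], "offset": [-0.005, 0.003, -0.028], "hand": 1}, {"twist": [0, 0, 0], "offset": [-0.005, 0.003, -0.037], "hand": 1}, {"twist": [0, 0, 0], "offset": [-0.005, 0.003, -0.046], "hand": 1}, {"twist": [0, 0, 0], "offset": [-0.004, 0.003, -0.054], "hand": 1}, {"twist": [0, 0, 0], "offset": [-0.002, 0.003, -0.063], "hand": 1}])

```text
time: 12.55
tcp_pos: [0.563, -0.1592, 0.087]
ee_rot: [[0.435, 0.001, 0.9], [-0.9, 0.004, 0.435], [-0.003, -1.0, 0.002]]
contact_force: [1.2, 0.1, 0.2]
finger_gap: 0.0
```

```bash
python3 plan2.py .022 151 153 155 157 159 161 163 165; python3 look.py l10
```

```text
[ 0.56297321 -0.15923614  0.08700042] 12.55 [1.22 0.11 0.25]
151.0 [ 0.5619 -0.1604  0.087 ] [0.001, -0.0, -0.003]
153.0 [ 0.5602 -0.1619  0.087 ] [0.002, -0.0, -0.007]
155.0 [ 0.5586 -0.1634  0.087 ] [0.004, -0.0, -0.011]
157.0 [ 0.5571 -0.165   0.087 ] [0.005, -0.0, -0.016]
159.0 [ 0.5556 -0.1667  0.087 ] [0.007, -0.0, -0.02]
161.0 [ 0.5541 -0.1684  0.087 ] [0.009, -0.0, -0.024]
163.0 [ 0.5528 -0.1701  0.087 ] [0.011, -0.0, -0.028]
165.0 [ 0.5514 -0.1719  0.087 ] [0.013, -0.0, -0.032]
12.55 [ 0.56297321 -0.15923614  0.08700042] [[0.435, 0.001, 0.9], [-0.9, 0.004, 0.435], [-0.003, -1.0, 0.002]] [1.22 0.11 0.25] [ 0.66  0.6  -0.56  1.82  0.41  0.84 -1.22]
```

View pics/l10.png

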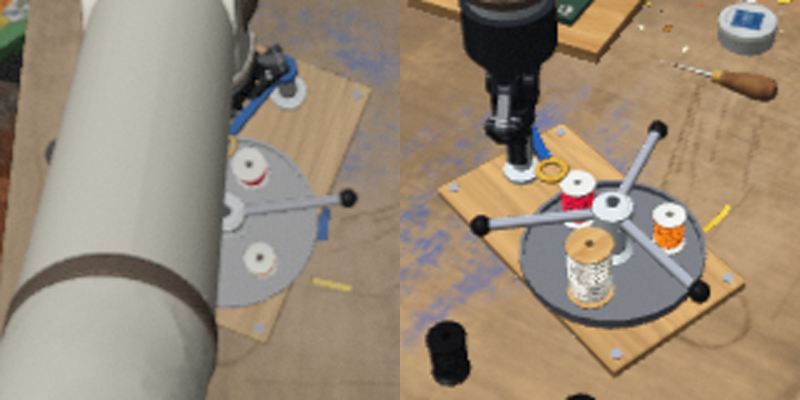

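Emit:
send_rows(motion=[{"twist": [0, 0, 0], "offset": [0.001, 0, -0.004], "hand": 1}, {"twist": [0, 0, 0], "offset": [0.003, 0, -0.009], "hand": 1}, {"twist": [0, 0, 0], "offset": [0.005, 0, -0.014], "hand": 1}, {"twist": [0, 0, 0], "offset": [0.007, 0, -0.019], "hand": 1}, {"twist": [0, 0, 0], "offset": [0.009, 0, -0.023], "hand": 1}, {"twist": [0, 0, 0], "offset": [0.009, 0, -0.024], "hand": 1}])

```text
time: 13.4
tcp_pos: [0.5534, -0.1693, 0.0868]
ee_rot: [[0.434, -0.001, 0.901], [-0.901, 0.004, 0.434], [-0.003, -1.0, 0.001]]
contact_force: [0.9, 0.6, -0.5]
finger_gap: 0.0005
```

```bash
python3 plan2.py .022 161 163 165 167 169 171; python3 look.py l11
```

```text
[ 0.55337619 -0.16928926  0.08680732] 13.4 [ 0.93  0.59 -0.53]
161.0 [ 0.5541 -0.1684  0.087 ] [-0.001, -0.0, 0.002]
163.0 [ 0.5528 -0.1701  0.087 ] [0.001, -0.0, -0.002]
165.0 [ 0.5514 -0.1719  0.087 ] [0.003, -0.0, -0.006]
167.0 [ 0.5502 -0.1738  0.087 ] [0.005, -0.0, -0.01]
169.0 [ 0.549  -0.1757  0.087 ] [0.008, -0.0, -0.013]
171.0 [ 0.5479 -0.1776  0.087 ] [0.01, -0.0, -0.017]
13.4 [ 0.55337619 -0.16928926  0.08680732] [[0.434, -0.001, 0.901], [-0.901, 0.004, 0.434], [-0.003, -1.0, 0.001]] [ 0.93  0.59 -0.53] [ 0.68  0.59 -0.56  1.84  0.4   0.83 -1.2 ]
```

View pics/l11.png

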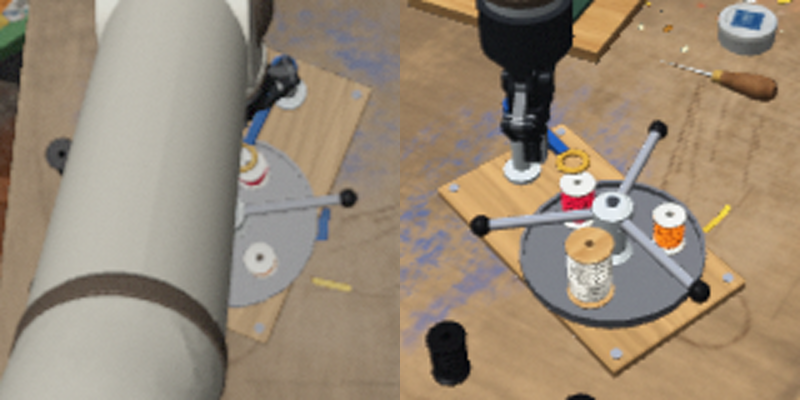

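Emit:
send_rows(motion=[{"twist": [0, 0, 0], "offset": [0.002, 0, -0.003], "hand": 1}, {"twist": [0, 0, 0], "offset": [0.003, 0, -0.006], "hand": 1}, {"twist": [0, 0, 0], "offset": [0.005, 0, -0.009], "hand": 1}, {"twist": [0, 0, 0], "offset": [0.005, 0, -0.009], "hand": 1}])

```text
time: 14.0
tcp_pos: [0.5516, -0.1717, 0.087]
ee_rot: [[0.435, 0.002, 0.9], [-0.9, 0.005, 0.435], [-0.004, -1.0, 0.004]]
contact_force: [4.5, 3.8, -2.1]
finger_gap: -0.0002
```

```bash
cat > eye.py <<'E'
from h import *
import sys
o=ctrl.get_obs();print(o['contact_force'].round(2),o['tcp_pos'],o['time'])
A=imaging.read_camera('top')
s=np.array([.4714,-.1619])+.05*np.array([np.cos(np.radians(-19.2)),np.sin(np.radians(-19.2))])
c=cv2.resize(A[170:260,230:320],None,fx=6,fy=6,interpolation=cv2.INTER_CUBIC)
for z,col,r in((.095,(0,255,0),.015),):
    P=[[(x-o_+.5)*6 for x,o_ in zip(proj('top',[s[0]+r*np.cos(q),s[1]+r*np.sin(q),z]),(230,170))] for q in np.linspace(0,6.28,50)]
    cv2.polylines(c,[np.int32(P)],True,col,1)
cv2.imwrite('pics/'+sys.argv[1]+'.png',c)
E
python3 eye.py e1; python3 plan2.py .022 167 169 171 173
```

```text
[ 4.49  3.83 -2.14] [ 0.55164305 -0.17166912  0.0869827 ] 14.0
[ 0.55165173 -0.17171072  0.08698064] 14.05 [ 3.91  3.   -1.79]
167.0 [ 0.5502 -0.1738  0.087 ] [0.002, -0.0, -0.004]
169.0 [ 0.549  -0.1757  0.087 ] [0.005, -0.0, -0.008]
171.0 [ 0.5479 -0.1776  0.087 ] [0.007, -0.0, -0.012]
173.0 [ 0.5468 -0.1796  0.087 ] [0.01, -0.0, -0.016]
```

View pics/e1.png

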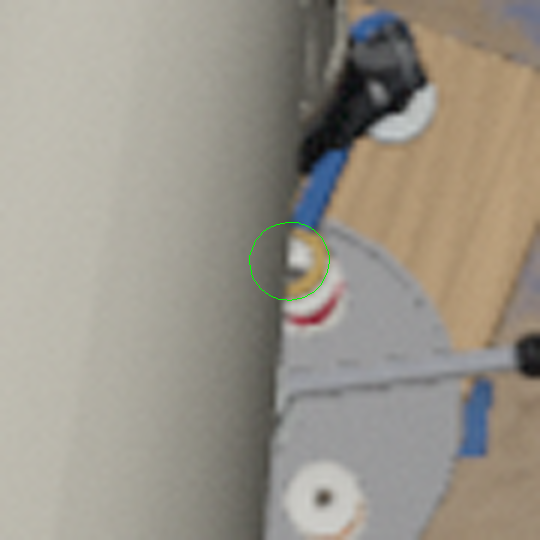

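Emit:
send_rows(motion=[{"twist": [0, 0, 0], "offset": [-0.012, 0, 0.012], "hand": 1}, {"twist": [0, 0, 0], "offset": [-0.03, 0, 0.03], "hand": 1}, {"twist": [0, 0, 0], "offset": [-0.03, 0, 0.03], "hand": 1}, {"twist": [0, 0, 0], "offset": [-0.03, -0.07, 0.03], "hand": 1}, {"twist": [0, 0, 0], "offset": [-0.03, -0.15, 0.03], "hand": 1}, {"twist": [0, 0, 0], "offset": [-0.03, -0.22, 0.03], "hand": 1}, {"twist": [0, 0, 0], "offset": [-0.03, -0.25, 0.03], "hand": 1}])

```text
time: 14.92
tcp_pos: [0.5593, -0.1529, 0.2142]
ee_rot: [[0.435, 0.004, 0.9], [-0.9, 0.004, 0.435], [-0.002, -1.0, 0.005]]
contact_force: [-0.2, -0.9, 0.0]
finger_gap: -0.0
```

Emit:
send_rows(motion=[{"twist": [0, 0, 0], "offset": [0.04, 0, -0.04], "hand": 1}, {"twist": [0, 0, 0], "offset": [0.09, 0, -0.1], "hand": 1}, {"twist": [0, 0, 0], "offset": [0.14, 0, -0.16], "hand": 1}, {"twist": [0, 0, 0], "offset": [0.19, 0, -0.22], "hand": 1}, {"twist": [0, 0, 0], "offset": [0.25, 0, -0.28], "hand": 1}, {"twist": [0, 0, 0], "offset": [0.31, 0, -0.34], "hand": 1}, {"twist": [0, 0, 0], "offset": [0.37, 0, -0.36], "hand": 1}, {"twist": [0, 0, 0], "offset": [0.37, 0, -0.36], "hand": 1}])

```text
time: 15.92
tcp_pos: [0.4757, -0.4009, 0.2113]
ee_rot: [[0.431, 0.002, 0.903], [-0.903, 0.004, 0.431], [-0.003, -1.0, 0.004]]
contact_force: [-1.1, 0.4, -0.9]
finger_gap: 0.0001
```

```bash
python3 eye.py e2; python3 look.py l12
```

```text
[-1.1   0.4  -0.87] [ 0.47570843 -0.40094327  0.21125713] 15.925
15.975 [ 0.47654037 -0.39852203  0.21143283] [[0.433, 0.002, 0.901], [-0.901, 0.005, 0.433], [-0.004, -1.0, 0.004]] [-0.53  0.6  -0.88] [ 1.07  0.49 -0.56  1.64  0.28  1.09 -0.69]
```

View pics/e2.png

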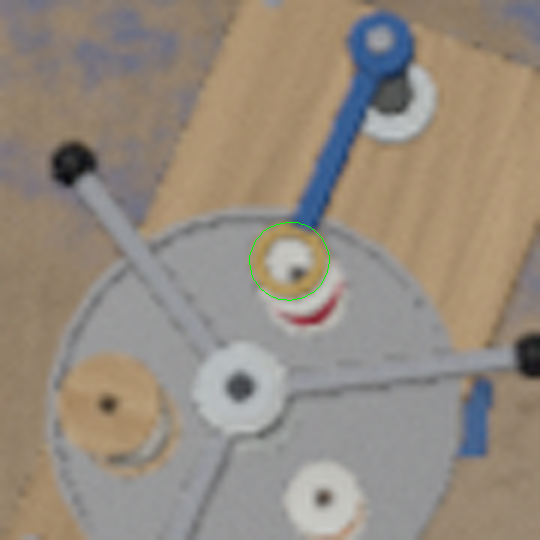

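View pics/l12.png

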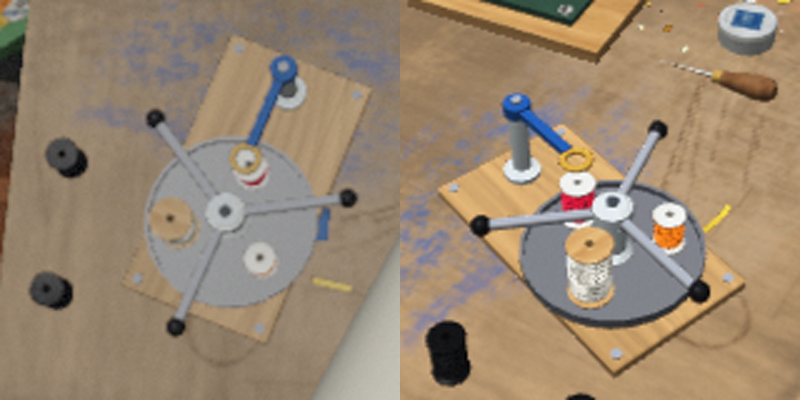

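Run:
```python
from h import *
print(ray('top',277.7,213.0,.095)); print(job.hand_in())
```

```text
[ 0.51866983 -0.17824454  0.095     ]
the job is handed in; nothing more can be done
None
```

The red spool now stands next to the guide post, and the guide arm is in at its stop with the brass eye right above it. I handed the job in at about 16 s of the 67 s allowed.

- **Carousel:** I shut the gripper and pushed the carousel clockwise by one spoke with the fingertip, about 77° in all. The guide arm stayed swung out meanwhile.
- **Guide arm:** I then pushed it in. The contact force rose to about 6 N at the stop, and I backed the finger off and lifted clear.

**Last checks**
- **Alignment:** By the top camera the eye's centre is at (0.5187, -0.1782) and the red spool's centre at (0.5191, -0.1791), so they agree to about 1 mm. The spool position was measured just before the arm came in. Its bearing from the carousel axis was -20.0° against the base's -19.2°, which is about 0.7 mm and within what I can measure.
- **Spools and table:** The last pictures show all three spools standing on the tray. Both black look-alikes are still standing, and nothing else in the pictures appears moved. I didn't take a last full-table picture showing all the other things.

**What disagreed**
- **Cameras:** The scene and top cameras differed by 4–5 mm in absolute position. I therefore relied on relative measurements in the top camera.
- **Spool finder:** My first automatic reading of the spool's outline was noisy, and I replaced it with one using the spool's centre hole.

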